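# Arm the test bench with the isolator key

### The arm

A 6-joint arm with a two-finger parallel gripper is mounted at the origin on the work surface. World frame = base frame: x ahead of the robot, y to its left, z up, the work surface at z = 0. Lengths are in m, angles in rad, forces in N, time in s.
With the tool pointing down it reaches from about 0.325 to 1 m from the base axis. Payload 5.1 kg.
Tool frame: the origin (TCP) lies on the centre line of the jaws, within the pads' length; the fingertips stand 17 mm ahead of it and the grasp point (between the pads) lies 2 mm behind it (manip.tip_extent is the distance from the TCP to the fingertips, in m); z points along the fingers, x is the direction in which the jaws open and shut, and the axes are right-handed (so a half turn about z gives the same grasp; the last joint's range is limited). The gripper opens to 85 mm and grips with 20 to 120 N. Pads are 22 mm wide; open, the fingers measure 114 mm over their backs; the gripper's body (76 mm by 85 mm) begins 54 mm behind the grasp point. The pads swing forward as they close: fully open they stand 13 mm farther back than shut.
Start: joints at [1.084, 0.124, 1.65, -0, 1.367, -0.083], TCP at [0.255, 0.598, 0.248] pointing down, gripper open.
Joint ranges: [-2.61, 2.61], [-1.02, 2.33], [0.03, 2.71], [-1.35, 4.49], [0.32, 2.68], [-2.91, 2.91]. Speed limits (rad/s): [2.57, 2.57, 3.14, 3.14, 3.14, 3.14].

### API

Orientations are given as a rotation vector (axis times angle).
In Python, from rig import observe, viewer, sign_off, manip gives the robot as it stands.
- The arm moves only by the tool carry_out, never from a script. Its argument "plan" is a list of rows, each a list of 7 numbers: the closure, from -1 (fully open) to 1 (shut), so that 0 is half open, then the shift along the tool's x, y, z as a fraction of full scale, then the turn, a rotation vector about the tool's x, y, z as a fraction of full scale. A call has 1 to 12 rows; each row shifts and turns the pose as measured when the row begins, along the tool's axes as they then stand; what a row does not reach is not made up. Full scale, the value 1, is 250 mm for a shift and 5 degrees for a turn. A row lasts 1/10 s, in which the tool goes at most 50 mm and 8.59 degrees, less where a joint would pass 70% of its speed; a pose out of reach is approached as far as the arm can. A call with a number of a shift or a turn outside -1 to 1 is refused whole. A call with a gripper value outside its range is refused whole. The fingers move at their own pace and stop on an object; the grip force is fixed at half the most. Time passes only in rows, so rows that do not move let the fingers close. It gives the time, the measured TCP pose, the force and the opening at its end, in the units of the state.
- observe(): the state, without advancing time (a new reading comes with each control period).
- viewer.grab_frame(name): name is "scene" or "top" or "wrist"; returns the picture (384x512x3 uint8, red, green, blue); there is no depth.
- viewer.camera_params(name): a dict with "K" (3x3 intrinsics, pixels), "R" (3x3) and "t" (3): a world point X has camera coordinates R X + t. Camera axes: x right, y down, z forward; pixel columns grow to the right and rows downward; lengths in m; the calibration is good to about 2 mm. A picture is of the moment at which its call begins: read the wrist's pose just before it. camera_params takes no time and is no camera call; for the wrist camera it gives the pose at the moment of the call.
- sign_off(): hands the job in, once; it reports no verdict.
The state is a dict: "time_s": time; "joint_positions": joint angles; "qvel": joint speeds; "joint_efforts": joint torques, N m; "position": TCP position; "tool_rot": TCP orientation; "ft_force": force on the tool from outside, world axes, zero at the start; "moment": the same for the moment, N m; "opening": finger opening in m.
Only numpy, scipy, OpenCV 4.12 (cv2) and the standard library are available. Lean on these libraries where they do the work, as an engineer would, in place of code of your own. Each camera call takes 0.05 s, during which the arm holds its last target. There are 200 camera calls.

### The job

Switch on the test bench at its grey safety-isolator box: push the red-tabbed shutter fully clear of the key switch, take the middle-sized of the three blue keys out of the black rack, push it fully home in the brass barrel and only then turn it clockwise to its end stop. Leave the key in the barrel, upright and released; leave the small and large keys in their rack slots, do not press the red emergency-stop button, and do not disturb the other things on the bench.

Things in the scene. Friction and masses are not known exactly. Their poses are not given: they have to be found in the camera images.
- switchbox: grey isolator box, fixed, 150 (x) x 170 (y) x 60 mm high; origin at the centre of its underside. Yellow panels on its sides. On its top: barrel with shutter at local (-20, -45) mm, emergency stop at local (45, -50) mm.
- keyhole (a point): centre of the key slot's mouth in the top face of the brass barrel, 63 mm above the bench; axes as the box's. The slot is 18.5 mm long x 9.5 mm wide and 36 mm deep; with the barrel at 0 its long side lies along the box's y. A key that is fully home rests with its collar on the barrel's top, its origin 30 mm below this point. The shutter hides it at the start.
- barrel (a joint): turn of the key barrel (27 mm square brass face), rad, clockwise from above: starts between 0 and 0.2 (off), end stop at 1.4 (on); stays where it is left, about 0.04 N m. The slot's yaw is the box's yaw minus this value.
- shutter (a joint): travel of the steel shutter along the box's +y, m: 0 fully over the barrel, 0.056 fully clear (end stop). Starts between 0 and 0.012; stays where it is left; needs about 2 N. The plate is 54 (x) x 52 (y) x 4 mm, its underside 65 mm and top 69 mm above the bench.
- shutter_tab (a point): top centre of the red tab standing on the shutter, 91 mm above the bench: tab 40 (x) x 8 (y) mm, rising 22 mm above the plate; moves with the shutter; at joint 0 it is 22 mm to the box's +y of the keyhole.
- estop (a joint): travel of the red emergency-stop button (32 mm diameter, on a yellow collar of 48 mm, top 78 mm above the bench), m: 0 out, 0.006 fully pressed.
- rack: black plastic key rack, fixed, 60 (x) x 184 (y) x 40 mm high; origin at the centre of its underside. Three slots at local y = -56, 0, 56 mm, each 9.5 mm (x) x 22.5 mm (y), 34 mm deep; the keys stand in them, collars on the rack's top, bows along the rack's y. Which key is in which slot varies.
- key_small: small key, upright: blue bow 26 mm wide (key's y), 12 thick (x); steel blade 12 mm wide (y), 7 thick, 30 long, its lowest 4 mm tapered. Origin at the blade's lower tip, z up. Heights above it: blade 0-30, collar disc (26 mm diameter) 30-36, neck 36-46, bow 46-84 mm. Same under a half turn.
- key_medium: middle-sized key, upright: blue bow 36 mm wide (key's y), 12 thick (x); steel blade 16 mm wide (y), 7 thick, 30 long, its lowest 4 mm tapered. Origin at the blade's lower tip, z up. Heights above it: blade 0-30, collar disc (26 mm diameter) 30-36, neck 36-46, bow 46-84 mm. Same under a half turn. This is the one to use.
- key_large: large key, upright: blue bow 46 mm wide (key's y), 12 thick (x); steel blade 20 mm wide (y), 7 thick, 30 long, its lowest 4 mm tapered. Origin at the blade's lower tip, z up. Heights above it: blade 0-30, collar disc (26 mm diameter) 30-36, neck 36-46, bow 46-84 mm. Same under a half turn.
- bottle: white plastic bottle with red cap, upright, 40 mm diameter, 115 mm tall, loose, between box and rack; origin at the centre of its base
- jar: amber jar with black cap, 42 mm diameter, 50 mm tall, loose, between box and rack; origin at the centre of its base
- redbin: empty red plastic bin, 100 x 140 x 60 mm, loose; origin at the centre of its underside
- tape: roll of yellow tape, 90 mm diameter, 18 mm high, loose; origin at the centre of its underside
- solder_reel: orange reel, upright, 48 mm diameter, 46 mm high, loose; origin at the centre of its underside
- spray_can: blue can, upright, 48 mm diameter, 130 mm tall, loose; origin at the centre of its base
- screwdriver: screwdriver lying along its x, loose
- multimeter: black handheld multimeter, 150 x 78 x 45 mm, lying, loose; origin at the centre of its underside

How it is judged:
On the way, in this order (a step that is already met when the one before it is completed fails the run):
1. the shutter is pushed clear of the barrel, at least 50 mm of its 56 mm travel (value of joint shutter above 0.05 m), for 0.1 s.
2. the middle-sized key is fully home in the barrel (collar within 2.5 mm of the barrel's top) while the barrel is still off, turned less than 0.45 rad (z of key_medium in the frame of keyhole below -0.0275 m and horizontal distance between key_medium and keyhole below 0.004 m and angle between key_medium's own z axis and vertical below 0.1 rad and value of joint barrel below 0.45 rad and value of joint shutter above 0.05 m), for 0.2 s.
3. with the key still home, the barrel is turned clockwise to its end stop, at least 1.25 rad of 1.4 (z of key_medium in the frame of keyhole below -0.0275 m and horizontal distance between key_medium and keyhole below 0.004 m and angle between key_medium's own z axis and vertical below 0.1 rad and value of joint barrel above 1.25 rad), for 0.2 s.
At the end, for the whole second after the job is handed in: Middle-sized key at rest in the barrel, fully home (collar within 2.5 mm of its top, 4 mm of its centre, tilt under 0.1 rad); barrel at 1.25 rad or more of 1.4; shutter at least 50 mm open; small and large keys within 12 mm of where they were, in their slots (all of step 3 and value of joint shutter above 0.05 m and linear speed of key_medium below 0.01 m/s and distance of each of key_small, key_large from where it was at the start of the episode below 0.012 m); the robot touches nothing.
It fails at once if the small or the large key is moved more than 12 mm (distance of any of key_small, key_large from where it was at the start of the episode above 0.012 m).
It fails at once if the emergency stop is pressed (more than 3 mm) (value of joint estop above 0.003 m).
It fails at once if the barrel is turned past 0.6 rad while the middle-sized key is not fully home in it (value of joint barrel above 0.6 rad and not (z of key_medium in the frame of keyhole below -0.0275 m and horizontal distance between key_medium and keyhole below 0.004 m and angle between key_medium's own z axis and vertical below 0.1 rad)).
It fails at once if a bystander (bottle, jar, red bin, tape, screwdriver, multimeter, solder reel, blue can) is moved more than 20 mm (distance of any of bottle, jar, redbin, tape, screwdriver, multimeter, solder_reel, spray_can from where it was at the start of the episode above 0.02 m).
It also fails if it takes over 58 s, if anything falls off the work surface, if the arm or the gripper's body presses on something with over 40 N, if the wrist force passes 120 N, or if a joint passes its speed limit or range.

## Working session

There is one attempt and no reset: what is moved stays moved. The work goes in short steps, Python scripts to look and compute and a tool call to move; the robot and the scene stay as the last step left them, time stands still between calls to the robot, and variables do not carry over. Pictures are saved under pics/ and viewed, about 8 in all and at most 12, crops included, and the job is handed in when it is done.

Besides the shell and the picture viewer there is one more tool, called after "Call:" by a JSON object that holds its "method" and its "body". carry_out: Moves the arm, as the interface text tells. Its arguments: {"type":"object","properties":{"plan":{"type":"array","items":{"type":"array","items":{"type":"number"}}}},"required":["plan"]}

```bash
mkdir -p pics
python3 - <<'E'
from rig import observe, viewer, manip
import cv2,numpy as np
print(observe()); print([a for a in dir(manip) if a[0]!='_'])
for n in("scene","top"):
    im=viewer.grab_frame(n); cv2.imwrite(f"pics/{n}0.png",im[:,:,::-1])
    p=viewer.camera_params(n); print(n,p["K"].tolist(),p["R"].round(4).tolist(),p["t"].round(4).tolist())
a=cv2.imread("pics/top0.png"); cv2.imwrite("pics/top0b.png",cv2.resize(a,(800,600),interpolation=cv2.INTER_CUBIC))
E
```

```text
{'time_s': 0.0, 'joint_positions': array([ 1.08437959e+00,  1.24545194e-01,  1.65163997e+00,  1.42951066e-05,
        1.36750811e+00, -8.25834719e-02]), 'qvel': array([-0.00255109, -0.00094821, -0.00084467,  0.0008289 , -0.00072644,
        0.00120923]), 'joint_efforts': array([ 3.61583516e-03, -4.23607528e+01, -3.65462530e+01,  1.17257096e-04,
        6.93654831e-03, -2.43635299e-05]), 'position': array([0.25516488, 0.59721065, 0.24704715]), 'tool_rot': array([ 2.62098475,  1.73025285, -0.00290393]), 'ft_force': array([ 0.09237119,  0.26553766, -0.26333187]), 'moment': array([0.04292017, 0.01496296, 0.02517066]), 'opening': 0.08528521467422415}
['PlanningError', 'tip_extent']
scene [[421.4986407700738, 0.0, 257.7935017526247], [0.0, 421.4986407700738, 186.30901439216007], [0.0, 0.0, 1.0]] [[0.0904, 0.9958, 0.0106], [0.8199, -0.0684, -0.5684], [-0.5653, 0.0601, -0.8227]] [-0.0624, -0.4114, 1.6572]
top [[352.8276567693993, 0.0, 250.67407812674946], [0.0, 352.8276567693993, 191.04518470111736], [0.0, 0.0, 1.0]] [[-0.002, -0.9999, -0.0123], [-0.9853, 0.0041, -0.1707], [0.1707, 0.0118, -0.9852]] [0.0071, 0.5906, 1.0638]
```

View pics/top0b.png

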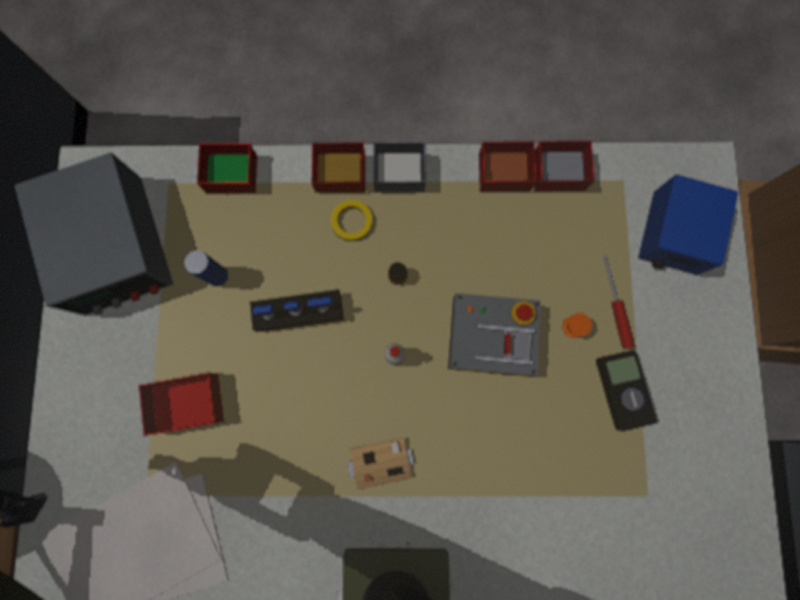

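View pics/scene0.png

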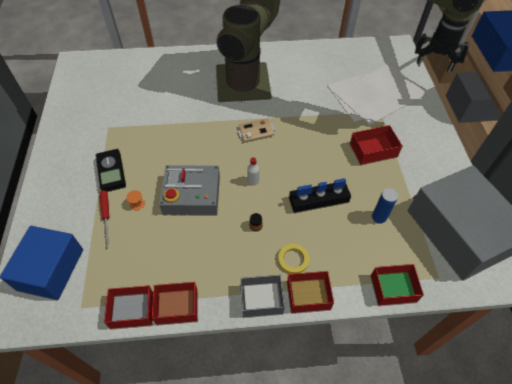

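The top view shows the box around (495,335), with the tab at (508,343) and the estop at (524,313). The rack is around (297,310), with three bows whose sizes are still unclear. The bottle is at (396,353) and the jar at (398,273). I'll localise these roughly and look closer with the wrist camera.

```bash
cat > h.py <<'E'
import numpy as np, cv2
from rig import observe, viewer
from scipy.spatial.transform import Rotation as Ro
def ray(p,uv,z):
    "world point at height z seen at pixel uv"
    R,t=p["R"],p["t"]; d=R.T@np.linalg.solve(p["K"],[uv[0],uv[1],1]); c=-R.T@t
    return c+d*(z-c[2])/d[2]
def proj(p,X):
    c=(p["K"]@(p["R"]@np.asarray(X,float).T+p["t"][:,None])); return (c[:2]/c[2]).T
def rows(target,yaw):
    "shift in tool axes (fraction of 250 mm) and turn (5deg units) to get to target, tool down with tool x at yaw"
    s=observe(); R=Ro.from_rotvec(s["tool_rot"])
    T=Ro.from_matrix(np.c_[[np.cos(yaw),np.sin(yaw),0],[np.sin(yaw),-np.cos(yaw),0],[0,0,-1]])
    d=R.inv().apply(np.asarray(target)-s["position"]); r=(R.inv()*T).as_rotvec()
    return (d/.25).round(4),(np.degrees(r)/5).round(3)
def toolyaw():
    x=Ro.from_rotvec(observe()["tool_rot"]).as_matrix()[:,0]; return np.arctan2(x[1],x[0])
E
python3 - <<'E'
from h import *
p=viewer.camera_params("top"); f=512/800
for n,u,v,z in [("boxTL",458,294,.06),("boxTR",540,298,.06),("boxBR",538,376,.06),("boxBL",448,371,.06),("estop",524,313,.078),("tab",508,343,.091),
 ("rTL",250,303,.04),("rTR",341,291,.04),("rBR",343,320,.04),("rBL",253,331,.04),("k1",262,310,.094),("k2",292,306,.094),("k3",320,302,.094),("bottlecap",396,352,.115),("jar",398,272,.05),("can",197,262,.13)]:
    print(n,ray(p,(u*f,v*f),z).round(3))
w=viewer.camera_params("wrist"); s=observe()
R=Ro.from_rotvec(s["tool_rot"]).as_matrix(); c=-w["R"].T@w["t"]
print(w["K"],"cam in tool",R.T@(c-s["position"]),"axis in tool",(R.T@w["R"].T).round(3).tolist(),toolyaw())
E
```

```text
boxTL [ 0.598 -0.128  0.06 ]
boxTR [ 0.589 -0.291  0.06 ]
boxBR [ 0.434 -0.28   0.06 ]
boxBL [ 0.445 -0.105  0.06 ]
estop [ 0.556 -0.254  0.078]
tab [ 0.496 -0.218  0.091]
rTL [0.584 0.295 0.04 ]
rTR [0.609 0.109 0.04 ]
rBR [0.549 0.104 0.04 ]
rBL [0.527 0.287 0.04 ]
k1 [0.562 0.257 0.094]
k2 [0.569 0.198 0.094]
k3 [0.577 0.144 0.094]
bottlecap [ 0.478 -0.003  0.115]
jar [ 0.646 -0.008  0.05 ]
can [0.649 0.375 0.13 ]
[[285.61232122   0.         255.75073286]
 [  0.         285.61232122 190.07985557]
 [  0.           0.           1.        ]] cam in tool [ 0.00057339 -0.07340149 -0.12551545] axis in tool [[1.0, -0.001, -0.001], [0.001, 0.958, 0.285], [0.001, -0.285, 0.958]] 1.167026404924104
```

Call:
{"method": "carry_out", "body": {"plan": [[-1,0,0,0,0,0,1],[-1,0,0,0,0,0,1],[-1,0,0,0,0,0,1],[-1,0,0,0,0,0,1],[-1,0,0,0,0,0,1],[-1,0,0,0,0,0,1],[-1,0,0,0,0,0,1],[-1,0,0,0,0,0,1],[-1,0,0,0,0,0,1],[-1,0,0,0,0,0,1],[-1,0,0,0,0,0,1],[-1,0,0,0,0,0,1]]}}

```text
time_s: 1.3
position: [0.2532, 0.5934, 0.2376]
tool_rot: [3.124, 0.12, -0.014]
ft_force: [-0.4, 0.1, 0.4]
opening: 0.0857
```

```bash
python3 -c "
from h import *
print(rows([.568,.2,.25],.133),toolyaw(),observe()['position'])"
```

```text
(array([ 1.1349,  1.666 , -0.0355]), array([ 0.166,  0.112, -0.647])) 0.07644446320825625 [0.2531687  0.59343325 0.23763635]
```

Call:
{"method": "carry_out", "body": {"plan": [[-1,0.11,0.16,-0.01,0.16,0.11,-0.65],[-1,0.11,0.16,-0.01,0,0,0],[-1,0.11,0.16,-0.01,0,0,0],[-1,0.11,0.16,-0.01,0,0,0],[-1,0.11,0.16,-0.01,0,0,0],[-1,0.11,0.16,-0.01,0,0,0],[-1,0.11,0.16,-0.01,0,0,0],[-1,0.11,0.16,-0.01,0,0,0],[-1,0.11,0.16,-0.01,0,0,0],[-1,0.11,0.16,-0.01,0,0,0],[-1,0,0,0,0,0,0]]}}

```text
time_s: 2.4
position: [0.5844, 0.2197, 0.2565]
tool_rot: [3.128, 0.218, -0.011]
ft_force: [-0.8, 0.2, -1.0]
opening: 0.0854
```

Run:
```python
from h import *
print(rows([.568,.2,.25],.133),toolyaw(),observe()['position'])
p=viewer.camera_params("wrist"); im=viewer.grab_frame("wrist"); np.savez("w1.npz",im=im,**p)
cv2.imwrite("pics/w1.png",cv2.resize(im[:,:,::-1],(800,600),interpolation=cv2.INTER_CUBIC))
```

```text
(array([-0.0758,  0.0687,  0.0268]), array([0.058, 0.082, 0.074])) 0.13942951729870448 [0.58441537 0.21968594 0.25647912]
```

View pics/w1.png

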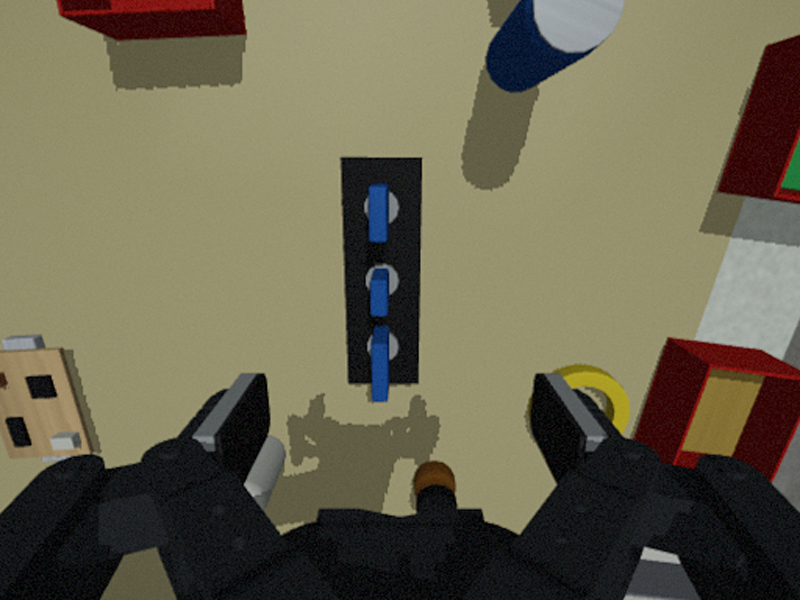

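The wrist view shows the rack vertically at (342–422, 157–384), with bows at (378,213), (379,292) and (380,363). I'll fit the bow boxes to the blue mask, which gives their widths, and get the tool offset as well.

```bash
cat > fit.py <<'E'
from h import *
from scipy.optimize import minimize
from scipy.ndimage import gaussian_filter
def box(x,y,yaw,w,t,z0,z1):
    a=np.array([[i*t/2,j*w/2] for i in(-1,1) for j in(-1,1)]); c,s=np.cos(yaw),np.sin(yaw)
    a=a@np.array([[c,s],[-s,c]])+[x,y]
    return np.vstack([np.c_[a,np.full(4,z)] for z in(z0,z1)])
def hull(p,pts,S,shape):
    m=np.zeros((shape[0]*S,shape[1]*S),np.uint8)
    h=cv2.convexHull(np.float32((proj(p,pts)+.5)*S*16).astype(np.int32)); cv2.fillConvexPoly(m,h,1,shift=4)
    return cv2.resize(m.astype(np.float32),shape[::-1],interpolation=cv2.INTER_AREA)
def blue(im):
    h=cv2.cvtColor(im,cv2.COLOR_RGB2HSV); return ((h[...,0]>100)&(h[...,0]<130)&(h[...,1]>120)&(h[...,2]>40)).astype(np.float32)
def fitbow(p,mask,x0,z0=.056,z1=.094,fixw=None):
    def f(q):
        w=fixw or q[3]/1000
        return np.sum((gaussian_filter(hull(p,box(q[0]/1000,q[1]/1000,q[2]/50,w,.012,z0,z1),4,mask.shape),.7)-gaussian_filter(mask,.7))**2)
    r=min((minimize(f,np.r_[x0[:2]*np.r_[1000,1000],x0[2]*50,w0],method="Nelder-Mead",options=dict(initial_simplex=None,xatol=.02,fatol=.01,maxiter=600)) for w0 in(26,36,46)),key=lambda r:r.fun)
    return r.x[:2]/1000,r.x[2]/50,r.x[3],r.fun
E
python3 - <<'E'
from fit import *
d=np.load("w1.npz"); im=d["im"]; p={k:d[k] for k in("K","R","t")}
m=blue(im); n,l,st,c=cv2.connectedComponentsWithStats(m.astype(np.uint8))
for i in range(1,n):
    if st[i,4]>60 and abs(c[i,0]-242)<15 and 100<c[i,1]<260:
        x0=ray(p,c[i],.085); print(st[i],fitbow(p,(l==i).astype(np.float32),np.r_[x0[:2],.13]))
f=.64
print([ray(p,(u*f,v*f),.04)[:2].round(4) for u,v in[(342,157),(422,157),(418,383),(348,384)]])
E
```

```text
[236 117  13  39 491] (array([0.56261364, 0.25900016]), np.float64(0.1275973170061191), np.float64(35.80372108229636), np.float64(3.332723617553711))
[237 172  12  31 353] (array([0.57033497, 0.20278275]), np.float64(0.13080387244428068), np.float64(24.25392512299647), np.float64(4.667675018310547))
[237 208  13  49 526] (array([0.57740999, 0.14838095]), np.float64(0.12562025484215197), np.float64(43.64032439822965), np.float64(9.222475051879883))
[array([0.5299, 0.2899]), array([0.5878, 0.298 ]), array([0.6123, 0.1164]), array([0.5534, 0.107 ])]
```

Fitted widths are 35.8, 24.3 and 43.6 mm, so the medium key is the +y one, at (0.5626, 0.2590) with yaw 0.128. Shutter first: I'll move over the box with the gripper closed.

```bash
python3 -c "
from h import *
print(rows([.5,-.2,.26],-.07))"
```

```text
(array([-0.5651,  1.6224, -0.0046]), array([0.055, 0.096, 2.418]))
```

Call:
{"method": "carry_out", "body": {"plan": [[1,-0.06,0.18,0,0.05,0.1,0],[1,-0.06,0.18,0,0,0,0],[1,-0.06,0.18,0,0,0,0],[1,-0.06,0.18,0,0,0,0],[1,-0.06,0.18,0,0,0,0],[1,-0.06,0.18,0,0,0,0],[1,-0.06,0.18,0,0,0,0],[1,-0.06,0.18,0,0,0,0],[1,0,0,0,0,0,1],[1,0,0,0,0,0,1],[1,0,0,0,0,0,0.4],[1,0,0,0,0,0,0]]}}

```text
time_s: 3.65
position: [0.5077, -0.1511, 0.2488]
tool_rot: [-3.133, 0.094, 0.014]
ft_force: [-0.8, -0.5, 0.1]
opening: 0.0001
```

Run:
```python
from h import *
s=observe();print(toolyaw(),s['position'],s['time_s'],s['opening'])
p=viewer.camera_params("wrist"); im=viewer.grab_frame("wrist"); np.savez("w2.npz",im=im,**p)
cv2.imwrite("pics/w2.png",cv2.resize(im[:,:,::-1],(800,600),interpolation=cv2.INTER_CUBIC))
```

```text
-0.060115967093351555 [ 0.50765773 -0.15105426  0.24876399] 3.65 0.0001192457780891975
```

View pics/w2.png

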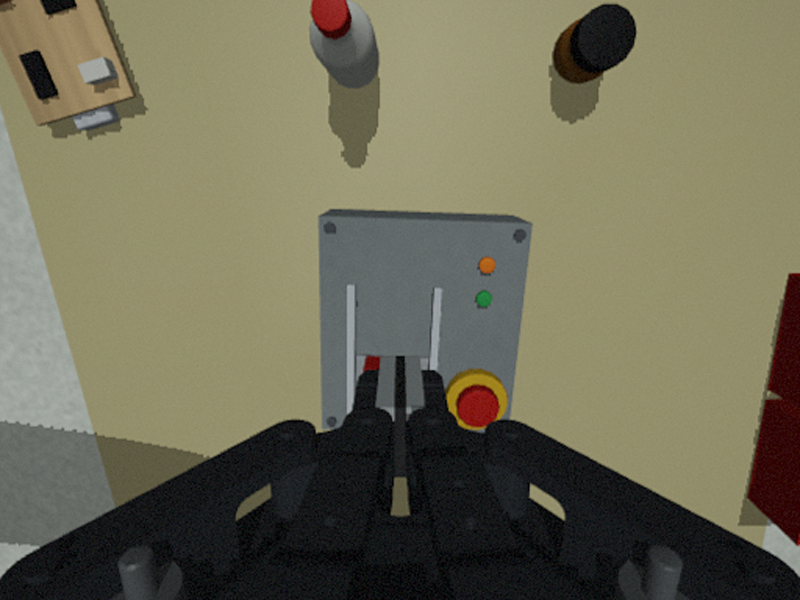

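The box's top edge runs (319,216)–(530,222), and the estop button is at (478,407). The shutter's front edge is at v≈355. The red tab is visible at (372,363), partly hidden by the fingers.

Run:
```python
from fit import *
from scipy.optimize import least_squares
d=np.load("w2.npz"); im=d["im"]; p={k:d[k] for k in("K","R","t")}
h=cv2.cvtColor(im,cv2.COLOR_RGB2HSV); red=((h[...,0]<8)|(h[...,0]>172))&(h[...,1]>150)&(h[...,2]>60)
m=np.zeros_like(red); m[240:280,280:330]=red[240:280,280:330]
v,u=np.nonzero(m); e=(u.mean(),v.mean())
# button top centre from its extreme rows/cols
print("estop px",e,ray(p,e,.078)); f=.64
obs=[((319*f,216*f),(-75,85,60)),((530*f,222*f),(75,85,60)),(e,(45,-50,77))]
def P(q,L):
    L=np.array(L)/1000; c,s=np.cos(q[2]),np.sin(q[2]); return [q[0]+c*L[0]-s*L[1],q[1]+s*L[0]+c*L[1],L[2]]
F=lambda q:np.ravel([proj(p,[P(q,L)])[0]-o for o,L in obs])
r=least_squares(F,[.51,-.2,-.07]); print("box",r.x,"res px",F(r.x).round(2))
k=P(r.x,(-20,-45,63)); print("keyhole",k)
t=np.zeros_like(red); t[215:262,222:250]=red[215:262,222:250]; v,u=np.nonzero(t); print("tab px",u.min(),u.max(),v.min(),v.max())
for j in(0,.006,.012): 
    x=P(r.x,(-20-20,-45+22+4+j*1000,91)); y=P(r.x,(-20-27,-45+26+j*1000,69)); print(j,proj(p,[x,y])*[1,1])
print("plate edge obs 355*.64=",355*f, "plate left corner u~",356*f)
```

```text
estop px (np.float64(305.36528028933094), np.float64(259.4502712477396)) [ 0.55685918 -0.25206095  0.078     ]
box [ 0.51695256 -0.19904725 -0.09063731] res px [-1.25 -0.18  1.05  0.18  0.2   0.2 ]
keyhole [np.float64(0.49296155413658393), np.float64(-0.2420522677460802), np.float64(0.063)]
tab px 233 242 228 237
0 [[231.8330326  238.468546  ]
 [227.53201483 229.91281234]]
0.006 [[231.86428205 233.42038138]
 [227.53939763 225.14365801]]
0.012 [[231.89587285 228.31707474]
 [227.54685588 220.32575453]]
plate edge obs 355*.64= 227.20000000000002 plate left corner u~ 227.84
```

```bash
python3 -c "
from h import *
print(rows([.4927,-.247,.25],-.085),rows([.4927,-.247,.093],-.085))"
```

```text
(array([-0.037 ,  0.3871, -0.0073]), array([-0.076,  0.111,  0.296])) (array([-0.031 ,  0.3914,  0.6206]), array([-0.076,  0.111,  0.296]))
```

Call:
{"method": "carry_out", "body": {"plan": [[1,-0.018,0.19,0,-0.07,0.1,0.3],[1,-0.018,0.19,0,0,0,0],[1,0,0.02,0,0,0,0],[1,0,0,0.15,0,0,0],[1,0,0,0.15,0,0,0],[1,0,0,0.15,0,0,0],[1,0,0,0,0,0,0]]}}

```text
time_s: 4.4
position: [0.4943, -0.2458, 0.1344]
tool_rot: [-3.139, 0.111, -0.007]
ft_force: [-0.8, 0.4, -1.2]
opening: 0.0
```

```bash
python3 -c "
from h import *
print(rows([.4927,-.247,.093],-.085),observe()['position'],toolyaw())"
```

```text
(array([-0.0069,  0.0055,  0.1657]), array([-0.013, -0.049,  0.163])) [ 0.49433683 -0.2457936   0.13443183] -0.07074633571747312
```

Call:
{"method": "carry_out", "body": {"plan": [[1,-0.005,0.005,0.1,0,-0.05,0.16],[1,0,0,0.06,0,0,0],[1,0,0,0,0,0,0],[1,0,-0.05,0,0,0,0],[1,0,-0.05,0,0,0,0],[1,0,-0.05,0,0,0,0],[1,0,0,0,0,0,0]]}}

```text
time_s: 5.1
position: [0.5019, -0.2059, 0.1027]
tool_rot: [3.135, -0.124, 0.016]
ft_force: [0.3, -0.0, -0.3]
opening: -0.0001
```

```bash
python3 -c "
from h import *
s=observe();print(s['position'],s['ft_force'],toolyaw())
print(rows(np.r_[.4930+.0905*.066,-.242+.066,.093],-.085))"
```

```text
[ 0.50188161 -0.20590781  0.10266909] [ 0.27156844 -0.02256083 -0.2831958 ] -0.07898705104781562
(array([-0.0214, -0.1185,  0.038 ]), array([ 0.043, -0.122,  0.069]))
```

Call:
{"method": "carry_out", "body": {"plan": [[1,0,0.01,0.03,0,-0.1,0],[1,-0.01,0,0.01,0,0,0],[1,-0.005,-0.04,0,0,0,0],[1,-0.005,-0.04,0,0,0,0],[1,0,-0.04,0,0,0,0],[1,0,-0.03,0,0,0,0]]}}

```text
time_s: 5.7
position: [0.501, -0.1785, 0.0943]
tool_rot: [3.108, -0.114, 0.011]
ft_force: [-4.8, -50.1, -12.5]
opening: 0.0
```

```bash
python3 -c "
from h import *
s=observe();print(s['position'],s['ft_force'],toolyaw())
print(rows(np.r_[.4930+.0905*.066,-.242+.066,.093],-.085))"
```

```text
[ 0.5009612  -0.17854938  0.09432552] [ -4.75849385 -50.05083778 -12.54876002] -0.07327560183104626
(array([-0.0087, -0.0097,  0.0049]), array([ 0.352, -0.099,  0.133]))
```

The force shows the shutter on its end stop. I'll back off, raise and look at the keyhole.

Call:
{"method": "carry_out", "body": {"plan": [[1,0,0.05,0,-0.35,0,0],[1,0,0,-0.15,0,0,0],[1,0,0.1,-0.15,0,0,0],[1,0,0.15,-0.15,0,0,0],[-0.5,0,0.12,0,0,0,0],[-0.5,0,0,0,0,0,0],[-0.5,0,0,0,0,0,0]]}}

```text
time_s: 6.4
position: [0.4903, -0.2728, 0.2137]
tool_rot: [3.08, -0.109, -0.003]
ft_force: [0.2, -0.3, 0.0]
opening: 0.0431
```

Run:
```python
from h import *
s=observe();print(toolyaw(),s['position'],s['time_s'],s['opening'])
p=viewer.camera_params("wrist"); im=viewer.grab_frame("wrist"); np.savez("w3.npz",im=im,**p)
u,v=proj(p,[[.493,-.242,.063]])[0]; print(u,v)
cv2.imwrite("pics/w3.png",cv2.resize(im[:,:,::-1],(800,600),interpolation=cv2.INTER_CUBIC))
```

```text
-0.07054672430385134 [ 0.49033569 -0.27283659  0.2136739 ] 6.4 0.043124828064217545
257.02114764649696 141.52748137142194
```

View pics/w3.png

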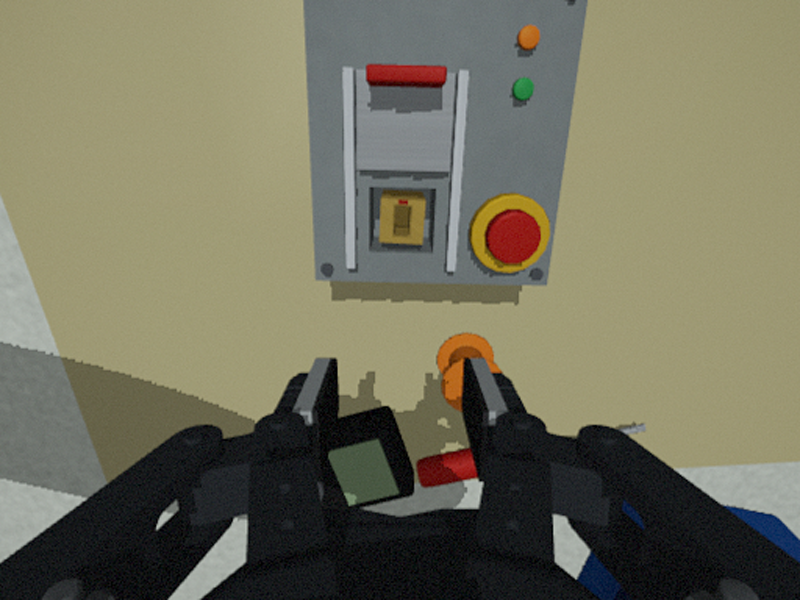

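The shutter is clear. The brass face is at about (403,219) and the slot at about (402,220) in the 800-wide picture. The tab is at (406,75) and the estop is untouched. Next I'll measure the brass face and box.

Run:
```python
from fit import *
d=np.load("w3.npz"); im=d["im"]; p={k:d[k] for k in("K","R","t")}
c=im[112:166,230:286]; cv2.imwrite("pics/c3.png",cv2.resize(c[:,:,::-1],None,fx=10,fy=10,interpolation=cv2.INTER_CUBIC))
h=cv2.cvtColor(c,cv2.COLOR_RGB2HSV); b=((h[...,0]>15)&(h[...,0]<30)&(h[...,1]>110)&(h[...,2]>110)).astype(np.uint8)
n,l,st,ce=cv2.connectedComponentsWithStats(b); i=1+st[1:,4].argmax(); q=cv2.findContours((l==i).astype(np.uint8),cv2.RETR_EXTERNAL,2)[0][0]
print(cv2.minAreaRect(q),st[i])
f=.64
for n,u,v,z in[("BL",316,280,.06),("BR",547,285,.06),("tabL",367,66,.091),("tabR",446,66,.091)]: print(n,ray(p,(u*f,v*f),z).round(4))
```

```text
((26.71230697631836, 28.678462982177734), (28.34518051147461, 29.23270034790039), 3.1798300743103027) [ 13  14  29  31 606]
BL [ 0.4351 -0.2766  0.06  ]
BR [ 0.5841 -0.2907  0.06  ]
tabL [ 0.4817 -0.1598  0.091 ]
tabR [ 0.5203 -0.1626  0.091 ]
```

View pics/c3.png

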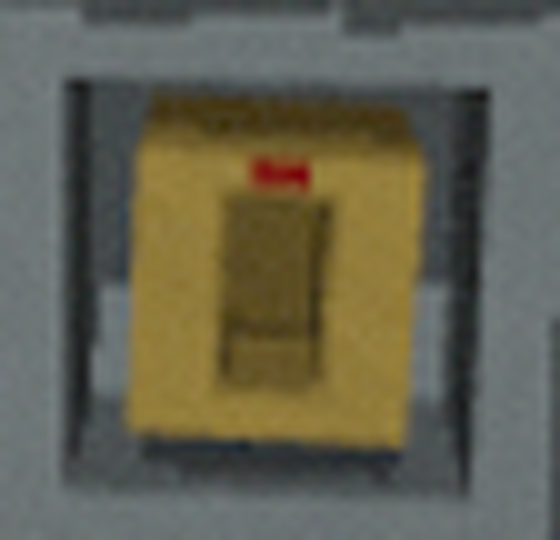

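The crop shows the brass top face with corners (142,145), (425,160), (408,446), (127,430), and the slot with corners (228,192), (330,203), (320,388), (216,380). The slot is turned only slightly.

Run:
```python
from fit import *
d=np.load("w3.npz"); p={k:d[k] for k in("K","R","t")}
g=lambda L:np.array([ray(p,(230+u/10-.5+.05,112+v/10-.5+.05),.063)[:2] for u,v in L])
for L in([(142,145),(425,160),(408,446),(127,430)],[(228,192),(330,203),(320,388),(216,380)]):
    P=g(L); x=(P[1]+P[2]-P[0]-P[3])/2; y=(P[0]+P[1]-P[2]-P[3])/2
    print(P.mean(0).round(4),"len",np.hypot(*x).round(4),np.hypot(*y).round(4),"yaw x",np.arctan2(x[1],x[0]).round(3),"yaw y",np.arctan2(-y[0],y[1]).round(3))
print(rows([.5626,.259,.25],.128))
```

```text
[ 0.4931 -0.2418] len 0.0269 0.0273 yaw x -0.127 yaw y -0.126
[ 0.4929 -0.2412] len 0.0099 0.0178 yaw x -0.164 yaw y -0.129
(array([ 0.1405, -2.1286, -0.2745]), array([ 0.677,  0.078, -2.267]))
```

Keyhole is at (0.4930, -0.2416) and slot yaw is -0.127 (barrel about 0.04 rad), which agrees with the earlier box fit. I'll level the tool and go to the key.

Call:
{"method": "carry_out", "body": {"plan": [[0,0,0,-0.15,0.67,0.08,-0.8],[0,0,0,-0.1,0,0,-0.75],[0,0,0,0,0,0,-0.75],[0,0,-0.19,0,0,0,0],[0,0,-0.19,0,0,0,0],[0,0,-0.19,0,0,0,0],[0,0,-0.19,0,0,0,0],[0,0,-0.19,0,0,0,0],[0,0,-0.19,0,0,0,0],[0,0,-0.19,0,0,0,0],[0,0,-0.19,0,0,0,0],[0,0,-0.19,0,0,0,0]]}}

```text
time_s: 7.65
position: [0.4174, 0.1759, 0.2673]
tool_rot: [-3.116, -0.225, 0.031]
ft_force: [0.8, 0.7, -0.1]
opening: 0.0431
```

```bash
python3 -c "
from h import *
s=observe();print(s['position'],s['opening'],toolyaw())
print(rows([.5626,.259,.25],.128))"
```

```text
[0.4174009  0.17590375 0.26732434] 0.04311272299567239 0.1444279239999003
(array([ 0.6238, -0.2442,  0.0623]), array([-0.213,  0.215,  0.186]))
```

Call:
{"method": "carry_out", "body": {"plan": [[0,0.15,-0.06,0,-0.2,0.2,0.19],[0,0.15,-0.06,0,0,0,0],[0,0.15,-0.06,0,0,0,0],[0,0.15,-0.06,0,0,0,0],[0,0,0,0.05,0,0,0],[0,0,0,0,0,0,0]]}}

```text
time_s: 8.25
position: [0.5498, 0.2723, 0.244]
tool_rot: [3.132, 0.233, -0.026]
ft_force: [-1.0, -0.3, -0.7]
opening: 0.0429
```

```bash
python3 -c "
from h import *
s=observe();print(s['position'],s['opening'],toolyaw())
print(rows([.5626,.259,.18],.128))"
```

```text
[0.54975524 0.27229047 0.24399473] 0.04292608768959769 0.1485572147752424
(array([0.0472, 0.0603, 0.2552]), array([-0.004,  0.189,  0.236]))
```

Call:
{"method": "carry_out", "body": {"plan": [[0,0.047,0.06,0,0,0.19,0.23],[0,0,0,0.13,0,0,0],[0,0,0,0.13,0,0,0],[0,0,0,0,0,0,0]]}}

```text
time_s: 8.65
position: [0.5614, 0.2567, 0.1781]
tool_rot: [3.135, 0.199, 0.004]
ft_force: [-1.2, -0.5, -0.5]
opening: 0.0425
```

Run:
```python
from fit import *
s=observe();print(s['position'],s['opening'],toolyaw())
p=viewer.camera_params("wrist"); im=viewer.grab_frame("wrist"); np.savez("w4.npz",im=im,**p)
m=blue(im); n,l,st,c=cv2.connectedComponentsWithStats(m.astype(np.uint8))
e=proj(p,[[.5626,.259,.085]])[0]; print(e)
for i in range(1,n):
    if st[i,4]>200 and np.hypot(*(c[i]-e))<40: print(st[i],fitbow(p,(l==i).astype(np.float32),np.r_[ray(p,c[i],.085)[:2],.13]))
print(rows([.5626,.259,.078],.128))
cv2.imwrite("pics/w4.png",cv2.resize(im[:,:,::-1],(800,600),interpolation=cv2.INTER_CUBIC))
```

```text
[0.56144409 0.25667553 0.17807057] 0.0425165865480213 0.12698252584739717
[257.9781156  197.22909246]
[251 168  16  55 825] (array([0.56263632, 0.25911885]), np.float64(0.1385808628893787), np.float64(35.11478745899694), np.float64(9.340860366821289))
(array([-0.0022, -0.0071,  0.4115]), array([-0.004, -0.073, -0.011]))
```

View pics/w4.png

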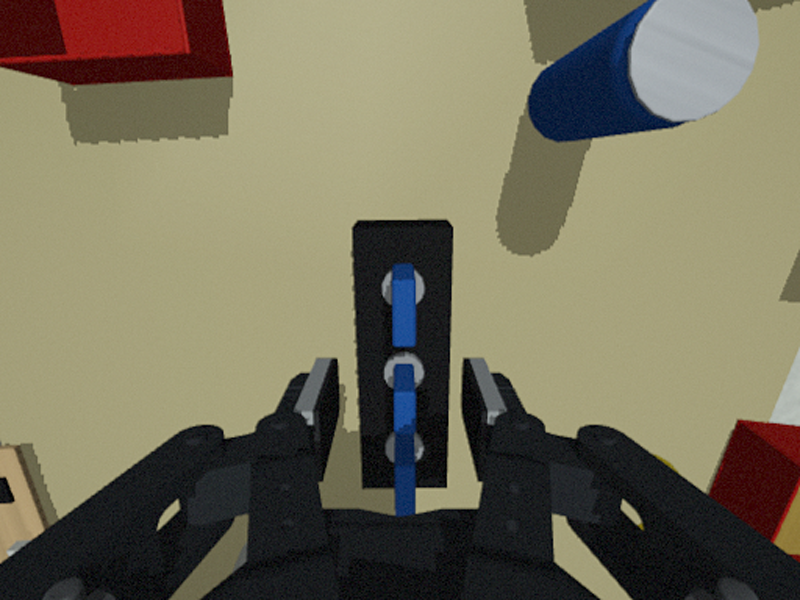

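The key fit is confirmed at (0.5626, 0.2591). The jaws straddle it, and neighbours and can are clear of the fingers. Descending.

Call:
{"method": "carry_out", "body": {"plan": [[0,0,-0.007,0.14,0,-0.07,0],[0,0,0,0.14,0,0,0],[0,0,0,0.06,0,0,0],[0,0,0,0,0,0,0]]}}

```text
time_s: 9.1
position: [0.568, 0.259, 0.1057]
tool_rot: [-3.131, -0.195, -0.026]
ft_force: [-0.8, -0.4, -0.3]
opening: 0.0427
```

```bash
python3 -c "
from h import *
s=observe();print(s['position'],s['ft_force'],toolyaw())
print(rows([.5626,.259,.078],.13))"
```

```text
[0.56804583 0.25901385 0.1056623 ] [-0.79441599 -0.36032856 -0.29526881] 0.12449739890656451
(array([-0.0235, -0.0023,  0.1103]), array([-0.041, -0.196, -0.063]))
```

Call:
{"method": "carry_out", "body": {"plan": [[0,-0.022,0,0,-0.04,-0.19,-0.06],[0,0,0,0.06,0,0,0],[0,0,0,0.05,0,0,0],[0,0,0,0,0,0,0]]}}

```text
time_s: 9.5
position: [0.566, 0.2594, 0.0836]
tool_rot: [-3.132, -0.204, -0.015]
ft_force: [-0.0, -0.4, -0.5]
opening: 0.0428
```

```bash
python3 -c "
from h import *
s=observe();print(s['position'],s['ft_force'],toolyaw())
print(rows([.5626,.259,.078],.13))"
```

```text
[0.56603033 0.2594237  0.08359894] [-0.00674454 -0.40075019 -0.505012  ] 0.1299675601921843
(array([-0.014 , -0.0001,  0.0223]), array([-0.022, -0.112, -0.   ]))
```

Call:
{"method": "carry_out", "body": {"plan": [[0,-0.018,0,0.01,-0.04,-0.16,0],[0,0,0,0.012,0,0,0],[0,0,0,0,0,0,0]]}}

```text
time_s: 9.8
position: [0.5614, 0.259, 0.0778]
tool_rot: [3.133, 0.204, -0.008]
ft_force: [0.3, -0.6, -0.7]
opening: 0.0427
```

```bash
python3 -c "
from h import *
s=observe();print(s['position'],s['ft_force'],toolyaw())
print(rows([.5626,.259,.078],.13))"
```

```text
[0.56144014 0.2589832  0.07784164] [ 0.31677036 -0.56481774 -0.7498315 ] 0.13012741591768764
(array([ 0.0046,  0.0005, -0.0007]), array([0.02 , 0.059, 0.002]))
```

Positioned within about 1 mm; grip.

Call:
{"method": "carry_out", "body": {"plan": [[0.2,0.004,0,0,0.02,0.05,0],[1,0,0,0,0,0,0],[1,0,0,0,0,0,0],[1,0,0,0,0,0,0],[1,0,0,0,0,0,0],[1,0,0,0,0,0,0],[1,0,0,0,0,0,0]]}}

```text
time_s: 10.5
position: [0.5628, 0.2592, 0.0783]
tool_rot: [-3.135, -0.204, -0.001]
ft_force: [-0.4, 0.9, -0.0]
opening: 0.0108
```

```bash
python3 -c "
from h import *
s=observe();print(s['position'],s['ft_force'],s['opening'],toolyaw())
print(rows([.5626,.259,.13],.13))"
```

```text
[0.56279224 0.25921702 0.0783104 ] [-0.4265542   0.85976144 -0.03348022] 0.010779056653019077 0.13010165490363562
(array([-0.0008,  0.0007, -0.2068]), array([-0.003, -0.004,  0.001]))
```

Call:
{"method": "carry_out", "body": {"plan": [[1,0,0,-0.06,0,0,0],[1,0,0,-0.08,0,0,0],[1,0,0,-0.12,0,0,0],[1,0,0,-0.15,0,0,0],[1,0,0,-0.15,0,0,0],[1,0,0,-0.1,0,0,0],[1,0,0,0,0,0,0]]}}

```text
time_s: 11.2
position: [0.5623, 0.2589, 0.255]
tool_rot: [-3.134, -0.204, -0.002]
ft_force: [0.2, 0.5, 0.1]
opening: 0.0114
```

```bash
python3 -c "
from h import *
s=observe();print(s['position'],s['ft_force'],s['opening'],toolyaw())
print(rows([.493,-.2416,.23],-.127))"
```

```text
[0.56225474 0.25894816 0.2550042 ] [0.16246612 0.49461415 0.09099906] 0.011444517510793666 0.13000346854502787
(array([-0.5344,  1.9495,  0.0979]), array([-0.01 , -0.017,  2.945]))
```

Call:
{"method": "carry_out", "body": {"plan": [[1,-0.045,0.165,0,0,0,0],[1,-0.045,0.165,0,0,0,0],[1,-0.045,0.165,0,0,0,0],[1,-0.045,0.165,0,0,0,0],[1,-0.045,0.165,0,0,0,0],[1,-0.045,0.165,0,0,0,0],[1,-0.045,0.165,0,0,0,0],[1,-0.045,0.165,0,0,0,0],[1,-0.045,0.165,0,0,0,0],[1,-0.045,0.165,0,0,0,0],[1,0,0,0,0,0,1],[1,0,0,0,0,0,1]]}}

```text
time_s: 12.4
position: [0.4945, -0.1786, 0.2421]
tool_rot: [-3.134, 0.075, 0.025]
ft_force: [-0.7, -0.0, -0.7]
opening: 0.0109
```

```bash
python3 -c "
from h import *
s=observe();print(s['position'],s['ft_force'],s['opening'],toolyaw())
print(rows([.493,-.2416,.19],-.127))"
```

```text
[ 0.49450292 -0.17862158  0.24205656] [-0.70694223 -0.02955271 -0.69012732] 0.01087897479906495 -0.04775512071487509
(array([0.0093, 0.2531, 0.2067]), array([-0.059,  0.185,  0.908]))
```

Call:
{"method": "carry_out", "body": {"plan": [[1,0.005,0.13,0,-0.06,0.18,0.9],[1,0.005,0.12,0,0,0,0],[1,0,0,0.1,0,0,0],[1,0,0,0.1,0,0,0],[1,0,0,0,0,0,0]]}}

```text
time_s: 12.9
position: [0.4876, -0.2427, 0.1848]
tool_rot: [-3.13, 0.209, 0.012]
ft_force: [0.6, 0.1, -0.9]
opening: 0.011
```

Run:
```python
from h import *
s=observe();print(s['position'],s['ft_force'],toolyaw())
print(rows([.493,-.2416,.16],-.127))
p=viewer.camera_params("wrist"); im=viewer.grab_frame("wrist")
cv2.imwrite("pics/w5.png",cv2.resize(im[:,:,::-1],(800,600),interpolation=cv2.INTER_CUBIC))
```

```text
[ 0.48758813 -0.2426766   0.18477277] [ 0.63180786  0.06939822 -0.85816282] -0.13361750164493413
(array([ 0.0217, -0.0068,  0.0989]), array([-0.044,  0.091, -0.076]))
```

View pics/w5.png

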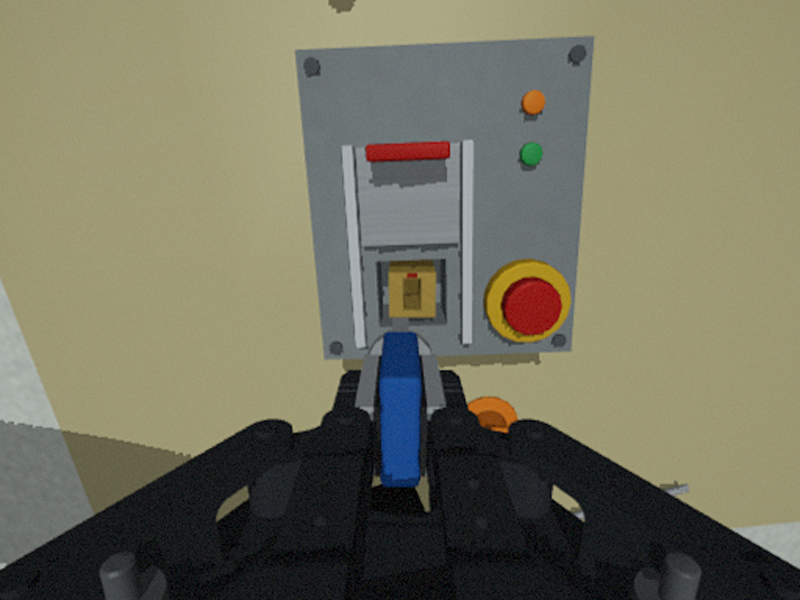

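The key is held upright. The slot shows at (412,293), and the blade is just short of it.

Call:
{"method": "carry_out", "body": {"plan": [[1,0.021,-0.006,0,-0.04,0.09,-0.07],[1,0,0,0.08,0,0,0],[1,0,0,0.06,0,0,0],[1,0,0,0,0,0,0]]}}

```text
time_s: 13.35
position: [0.4972, -0.2424, 0.1553]
tool_rot: [3.131, -0.196, 0.015]
ft_force: [0.1, -0.7, -0.9]
opening: 0.0109
```

Run:
```python
from h import *
s=observe();print(s['position'],s['ft_force'],toolyaw())
print(rows([.493,-.2416,.14],-.127))
```

```text
[ 0.49716199 -0.24239653  0.15527755] [ 0.11837603 -0.69560514 -0.93017384] -0.12484926701746493
(array([-0.0175, -0.0013,  0.0609]), array([ 0.043, -0.116,  0.024]))
```

Call:
{"method": "carry_out", "body": {"plan": [[1,-0.014,-0.002,0,0.04,-0.1,0],[1,0,0,0.03,0,0,0],[1,0,0,0.02,0,0,0],[1,0,0,0,0,0,0]]}}

```text
time_s: 13.75
position: [0.4952, -0.2418, 0.1449]
tool_rot: [3.133, -0.194, 0.007]
ft_force: [0.1, -0.6, -1.7]
opening: 0.011
```

Run:
```python
from h import *
s=observe();print(s['position'],s['ft_force'],toolyaw())
print(rows([.493,-.2416,.137],-.127))
```

```text
[ 0.49519086 -0.24179742  0.14489059] [ 0.13760245 -0.58094782 -1.65041084] -0.1239607469661715
(array([-0.0089,  0.0002,  0.0315]), array([ 0.02 , -0.056,  0.035]))
```

Call:
{"method": "carry_out", "body": {"plan": [[1,-0.009,0,0,0.02,-0.06,0.03],[1,0,0,0.015,0,0,0],[1,0,0,0,0,0,0]]}}

```text
time_s: 14.05
position: [0.493, -0.2417, 0.1413]
tool_rot: [3.135, -0.199, -0.0]
ft_force: [0.1, -0.1, 0.1]
opening: 0.011
```

Run:
```python
from h import *
s=observe();print(s['position'],s['ft_force'],toolyaw())
print(rows([.493,-.2416,.137],-.127))
p=viewer.camera_params("wrist"); im=viewer.grab_frame("wrist"); np.savez("w6.npz",im=im,**p)
print(proj(p,[[.493,-.2416,.063]]))
c=im[140:240,200:310]; cv2.imwrite("pics/c6.png",cv2.resize(c[:,:,::-1],None,fx=6,fy=6,interpolation=cv2.INTER_CUBIC))
```

```text
[ 0.49296937 -0.24172425  0.14133754] [ 0.14891216 -0.14849556  0.13258901] -0.12693866111959512
(array([ 0.0001, -0.0005,  0.0174]), array([0.003, 0.001, 0.001]))
[[256.78553505 205.70947774]]
```

View pics/c6.png

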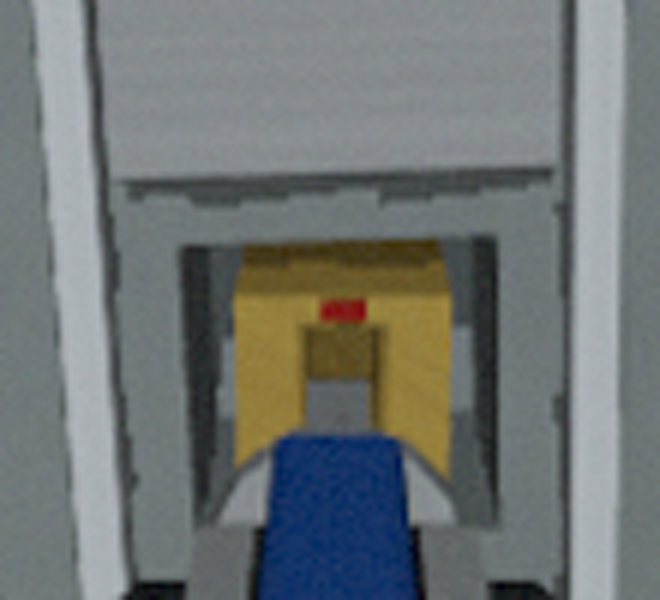

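The blade (crop u 306–372) sits inside the slot (303–380), about 0.4 mm to the -x side. I'll check y by projection.

Run:
```python
from h import *
d=np.load("w6.npz"); p={k:d[k] for k in("K","R","t")}
yh=np.array([np.sin(.127),np.cos(.127),0]); K=np.array([.493,-.2417,0])
c=lambda X:((proj(p,[X])[0]+.5-[200,140])*6).round(1)
print("slot +y end",c(K+yh*.00925+[0,0,.063]),"obs v325; face edge",c(K+yh*.0135+[0,0,.063]),"obs v293")
for t in(.004,.006,.007,.008): print("blade tip edge",t,c(K+yh*t+[0,0,.0731]))
print("collar front",c(K+yh*.013+[0,0,.109]),"bow top front",c(K+yh*.018+[0,0,.157]),"obs ~435")
print("bow bottom front",c(K+yh*.018+[0,0,.119]))
```

```text
slot +y end [343.8 328.1] obs v325; face edge [343.8 295.4] obs v293
blade tip edge 0.004 [344.  395.2]
blade tip edge 0.006 [344.  379.4]
blade tip edge 0.007 [344.  371.5]
blade tip edge 0.008 [344.  363.6]
collar front [345.1 432.3] bow top front [347.4 609.8] obs ~435
bow bottom front [345.4 420.4]
```

Run:
```python
from fit import *
d=np.load("w6.npz"); im=d["im"]; p={k:d[k] for k in("K","R","t")}
col=im[205:325,252:262,:].mean(1); print([(205+i,int(c[2])) for i,c in enumerate(col) if i%1==0 and (i<14 or 20<i<45 or i>90)])
yh=np.array([np.sin(.127),np.cos(.127),0]); K=np.array([.493,-.2417,0])
for dy,dz in((0,0),(-.0015,0),(0,.002)):
    print(dy,dz,[proj(p,[K+yh*(a+dy)+[0,0,z+dz]])[0,1].round(1) for a,z in((.018,.1193),(.018,.1573),(-.018,.1573))])
```

```text
[(205, 97), (206, 95), (207, 96), (208, 96), (209, 95), (210, 94), (211, 98), (212, 100), (213, 101), (214, 100), (215, 103), (216, 102), (217, 102), (218, 103), (226, 103), (227, 103), (228, 103), (229, 104), (230, 103), (231, 102), (232, 104), (233, 104), (234, 104), (235, 104), (236, 104), (237, 104), (238, 103), (239, 103), (240, 106), (241, 123), (242, 141), (243, 153), (244, 151), (245, 150), (246, 147), (247, 147), (248, 146), (249, 148), (296, 145), (297, 144), (298, 144), (299, 145), (300, 145), (301, 145), (302, 143), (303, 145), (304, 146), (305, 134), (306, 100), (307, 92), (308, 94), (309, 92), (310, 89), (311, 77), (312, 75), (313, 75), (314, 75), (315, 74), (316, 76), (317, 75), (318, 76), (319, 75), (320, 75), (321, 75), (322, 73), (323, 75), (324, 75)]
0 0 [np.float64(209.8), np.float64(241.5), np.float64(312.5)]
-0.0015 0 [np.float64(212.3), np.float64(244.7), np.float64(315.2)]
0 0.002 [np.float64(211.1), np.float64(243.7), np.float64(315.6)]
```

Top edge of the bow matches prediction, so y is good to about 0.4 mm. Small shift, then descend into the mouth.

Call:
{"method": "carry_out", "body": {"plan": [[1,0.002,-0.0015,0.01,0,0,0],[1,0,0,0.02,0,0,0],[1,0,0,0.02,0,0,0],[1,0,0,0,0,0,0]]}}

```text
time_s: 14.5
position: [0.4939, -0.2416, 0.1283]
tool_rot: [3.135, -0.199, 0.001]
ft_force: [-0.1, -0.3, -1.2]
opening: 0.0109
```

Run:
```python
from h import *
s=observe();print(s['position'],s['ft_force'],s['moment'],toolyaw())
print(rows([.4933,-.2414,.1005],-.127))
```

```text
[ 0.49386817 -0.24160166  0.12830331] [-0.12590076 -0.29329914 -1.18128514] [-0.02043427  0.03528253 -0.03169462] -0.12698864068832857
(array([-0.0024, -0.0006,  0.1112]), array([ 0.007, -0.009,  0.   ]))
```

Entering (TCP is 2–3 mm past the mouth with no force). Continuing down.

Call:
{"method": "carry_out", "body": {"plan": [[1,-0.002,0,0.02,0,0,0],[1,0,0,0.03,0,0,0],[1,0,0,0.02,0,0,0],[1,0,0,0,0,0,0]]}}

```text
time_s: 14.9
position: [0.493, -0.2414, 0.1087]
tool_rot: [3.135, -0.199, -0.0]
ft_force: [-1.2, -0.1, -1.0]
opening: 0.0114
```

Run:
```python
from h import *
s=observe();print(s['position'],s['ft_force'],s['moment'],toolyaw())
print(rows([.4933,-.2414,.1005],-.127))
```

```text
[ 0.49303808 -0.24135421  0.10870014] [-1.15523316 -0.11716648 -0.98504157] [-0.05157886  0.02284335 -0.00287183] -0.12699240887675234
(array([0.0011, 0.    , 0.0328]), array([0.003, 0.001, 0.   ]))
```

Call:
{"method": "carry_out", "body": {"plan": [[1,0.001,0,0.015,0,0,0],[1,0,0,0.015,0,0,0],[1,0,0,0.01,0,0,0],[1,0,0,0,0,0,0],[1,0,0,0,0,0,0],[1,0,0,0,0,0,0]]}}

```text
time_s: 15.5
position: [0.4947, -0.2422, 0.1022]
tool_rot: [3.134, -0.199, 0.002]
ft_force: [0.5, -0.1, -0.1]
opening: 0.0113
```

Run:
```python
from h import *
s=observe();print(s['position'],s['ft_force'],s['moment'],toolyaw(),s['opening'],s['joint_positions'])
```

```text
[ 0.49470332 -0.2422328   0.10220213] [ 0.50176249 -0.14112312 -0.1175816 ] [ 0.05019469  0.01689942 -0.04714045] -0.12683785686049248 0.01128958976312195 [-5.52604567e-01  4.35712984e-02  1.99533375e+00 -4.60949845e-04
  1.10074575e+00 -4.25557390e-01]
```

Call:
{"method": "carry_out", "body": {"plan": [[1,-0.003,-0.001,0.008,0,0,0],[1,0,0,0.008,0,0,0],[1,0,0,0.005,0,0,0]]}}

```text
time_s: 15.8
position: [0.4949, -0.2424, 0.1012]
tool_rot: [3.134, -0.199, 0.003]
ft_force: [-2.2, 1.9, 6.1]
opening: 0.0113
```

Run:
```python
from h import *
s=observe();print(s['position'],s['ft_force'],s['moment'],toolyaw(),s['opening'])
```

```text
[ 0.49486258 -0.24239456  0.10120949] [-2.22420433  1.89803847  6.12046504] [0.35032665 0.61443783 0.01478624] -0.12668123421112715 0.011286752131769582
```

Collar contact (6 N up) at the expected height, 0.1012. I'll hold, then start the clockwise turn.

Call:
{"method": "carry_out", "body": {"plan": [[1,0,0,0.002,0,0,0],[1,0,0,0.002,0,0,0],[1,0,0,0.002,0,0,0.5],[1,0,0,0.001,0,0,1],[1,0,0,0.001,0,0,1],[1,0,0,0.001,0,0,1],[1,0,0,0.001,0,0,0]]}}

```text
time_s: 16.5
position: [0.4944, -0.242, 0.1012]
tool_rot: [3.064, -0.692, -0.002]
ft_force: [-1.8, 0.2, 4.7]
opening: 0.0114
```

Run:
```python
from h import *
s=observe();print(s['position'],s['ft_force'],s['moment'],toolyaw(),s['opening'])
print(rows([.493,-.2416,.101],toolyaw()))
```

```text
[ 0.49437762 -0.24197004  0.10119324] [-1.79658908  0.23053883  4.68625491] [ 0.23295716  0.36187915 -0.00540051] -0.4443285138841614 0.011424057814480103
(array([-0.0056,  0.001 ,  0.0008]), array([0.004, 0.016, 0.   ]))
```

Call:
{"method": "carry_out", "body": {"plan": [[1,0,0,0.001,0,0,1],[1,0,0,0.001,0,0,1],[1,0,0,0.001,0,0,1],[1,0,0,0.001,0,0,1],[1,0,0,0.001,0,0,1],[1,0,0,0,0,0,0]]}}

```text
time_s: 17.1
position: [0.4945, -0.242, 0.1012]
tool_rot: [2.831, -1.361, -0.003]
ft_force: [-1.4, 0.6, 3.4]
opening: 0.0112
```

Run:
```python
from h import *
s=observe();print(s['position'],s['ft_force'],s['moment'],toolyaw(),s['opening'])
print(rows([.493,-.2416,.101],toolyaw()))
```

```text
[ 0.49450281 -0.24196903  0.10119844] [-1.39832731  0.5999066   3.43520201] [ 0.14459689  0.28195586 -0.06091241] -0.8962146610034496 0.011244644406357735
(array([-0.0049,  0.0038,  0.0008]), array([0.013, 0.019, 0.   ]))
```

Call:
{"method": "carry_out", "body": {"plan": [[1,0,0,0.001,0,0,1],[1,0,0,0.001,0,0,1],[1,0,0,0.001,0,0,1],[1,0,0,0.001,0,0,1],[1,0,0,0.001,0,0,1],[1,0,0,0.001,0,0,0.7],[1,0,0,0,0,0,0]]}}

```text
time_s: 17.8
position: [0.4947, -0.2423, 0.1012]
tool_rot: [2.404, -2.02, -0.003]
ft_force: [-1.9, 1.4, 3.4]
opening: 0.0109
```

Run:
```python
from h import *
s=observe();print(s['position'],s['ft_force'],s['moment'],toolyaw(),s['opening'])
```

```text
[ 0.49473769 -0.24234766  0.10121822] [-1.89658658  1.38093096  3.40316973] [0.14101082 0.35934509 0.03735914] -1.3977878050224604 0.010912804240564363
```

Call:
{"method": "carry_out", "body": {"plan": [[1,0,0,0.001,0,0,0.6],[1,0,0,0.001,0,0,0.6],[1,0,0,0.001,0,0,0.6],[1,0,0,0.001,0,0,0.4],[1,0,0,0,0,0,0.2]]}}

```text
time_s: 18.3
position: [0.4948, -0.2426, 0.1012]
tool_rot: [2.186, -2.254, -0.003]
ft_force: [-2.2, 1.5, 3.4]
opening: 0.0115
```

Run:
```python
from h import *
s=observe();print(s['position'],s['ft_force'],s['moment'],toolyaw(),s['opening'])
```

```text
[ 0.49477444 -0.24255462  0.10122758] [-2.17549373  1.50040272  3.39669087] [0.16321425 0.30549786 0.0077951 ] -1.6012318205522846 0.011544333478491403
```

The tool has turned 1.47 rad, but slot play (about 0.15 rad) means the stop may not be reached yet. Continuing until the moment rises.

Call:
{"method": "carry_out", "body": {"plan": [[1,0,0,0.001,0,0,0.5],[1,0,0,0.001,0,0,0.5],[1,0,0,0.001,0,0,0.5],[1,0,0,0,0,0,0.3]]}}

```text
time_s: 18.7
position: [0.4949, -0.2426, 0.1012]
tool_rot: [2.008, -2.413, -0.002]
ft_force: [-1.4, 0.9, 2.9]
opening: 0.0109
```

Run:
```python
from h import *
s=observe();print(s['position'],s['ft_force'],s['moment'],toolyaw(),s['opening'])
```

```text
[ 0.49489121 -0.2426321   0.10121958] [-1.42059035  0.91417922  2.9322024 ] [0.19057279 0.14676985 0.55218625] -1.7535785733950071 0.010948698562703944
```

A moment of 0.55 N m confirms the end stop. I'll relieve it slightly, open, and retract straight up.

Call:
{"method": "carry_out", "body": {"plan": [[1,0,0,0,0,0,-0.3],[0,0,0,0,0,0,0],[0,0,0,0,0,0,0],[0,0,0,0,0,0,0],[0,0,0,0,0,0,0]]}}

```text
time_s: 19.2
position: [0.4946, -0.2424, 0.0991]
tool_rot: [2.045, -2.382, -0.003]
ft_force: [0.9, 0.1, -1.0]
opening: 0.0426
```

Run:
```python
from h import *
s=observe();print(s['position'],s['ft_force'],s['moment'],toolyaw(),s['opening'])
```

```text
[ 0.49461382 -0.24238063  0.09910009] [ 0.92575827  0.07128646 -1.02366212] [ 0.04504904  0.00538877 -0.00546748] -1.7223805019200173 0.04261594635663372
```

Call:
{"method": "carry_out", "body": {"plan": [[0,0,0,-0.05,0,0,0],[0,0,0,-0.1,0,0,0],[0,0,0,-0.15,0,0,0],[0,0,0,-0.15,0,0,0],[0,0,0.12,-0.05,0,0,0],[0,0,0.08,0,0,0,0],[0,0,0,0,0,0,0]]}}

```text
time_s: 19.9
position: [0.4449, -0.235, 0.2346]
tool_rot: [2.047, -2.381, 0.003]
ft_force: [-0.1, 0.6, -0.6]
opening: 0.0427
```

Run:
```python
from fit import *
s=observe();print(s['position'],s['ft_force'],s['time_s'])
p=viewer.camera_params("wrist"); im=viewer.grab_frame("wrist"); np.savez("w7.npz",im=im,**p)
cv2.imwrite("pics/w7.png",cv2.resize(im[:,:,::-1],(800,600),interpolation=cv2.INTER_CUBIC))
m=blue(im); n,l,st,c=cv2.connectedComponentsWithStats(m.astype(np.uint8)); e=proj(p,[[.493,-.2416,.1]])[0]
for i in range(1,n):
    if st[i,4]>100 and np.hypot(*(c[i]-e))<40: print(st[i],[(dz,fitbow(p,(l==i).astype(np.float32),np.r_[ray(p,c[i],.105)[:2],-1.6],.079+dz,.117+dz)) for dz in(0,.003)])
```

```text
[ 0.44487653 -0.23500397  0.23456279] [-0.07797307  0.55106828 -0.61302194] 19.9
[247 111  17  44 590] [(0, (array([ 0.49329074, -0.24177215]), np.float64(-1.6587886832918985), np.float64(34.37763021448697), np.float64(9.150322914123535))), (0.003, (array([ 0.49370402, -0.24183586]), np.float64(-1.653135602508026), np.float64(33.96617657445634), np.float64(11.999128341674805)))]
```

View pics/w7.png

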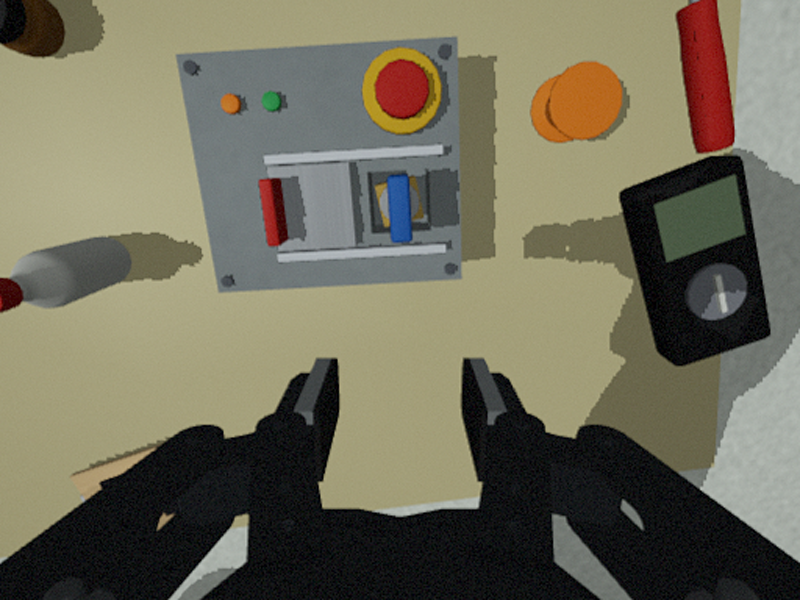

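The key stands upright, at (0.4933, -0.2418) within 0.4 mm of the keyhole. Its yaw is -1.659, and removing 0.165 of slot play puts the barrel at about 1.40 rad. The shutter is open, the estop untouched and the arm clear.

```bash
python3 -c "
from rig import sign_off; print(sign_off())"
```

```text
the job is handed in; nothing more can be done
None
```

The job is handed in at about 20 s: I pushed the shutter open, put the middle-sized key in the barrel and turned it clockwise to its end stop. I then released it and moved the arm clear. The sign-off gave no verdict.

- **Shutter:** I pushed it until it hit its end stop, where the wrist force reached about 50 N. The last picture shows it still open.
- **Key in the barrel:** The collar met the barrel at the expected height, and the key was held there before turning. In the last picture it stands upright, within about 0.4 mm of the keyhole centre.
- **Turn:** The moment rose to 0.55 N m at the stop, against the 0.04 N m the barrel needs. Allowing for play in the slot, the final key angle puts the barrel at about 1.40 rad.
- **Other things:** The emergency stop looks untouched, and the bench items in the last view look undisturbed. I did not photograph the rack again after taking the key out.
- **One disagreement:** During the turn the measured tool position was about 1.5–2 mm off the keyhole in x. Sideways forces stayed near 2 N, and the final picture shows the key centred.

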